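# Return the shaft clamp blocks to their bin

## Task

The parts bin stands mouth-down: turn it over so that it stands mouth-up on the bench. Then pick up the tray by its bridge handle with all its clamp blocks on it, tip it over the bin so that they slide off its open end into the bin, and set the empty tray back flat on its rubber mat, lined up with the mat. Every clamp block, including those lying loose on the bench, must end up inside the bin; leave the other things on the bench where they are.

Things in the scene. Friction and masses are not known exactly. Their poses are not given: they have to be found in the camera images.
- bin: grey open parts bin, 130 (x) x 110 (y) x 80 (z) mm, walls 4 mm, 0.26 kg; a flat handle plate on its -x end: 12 thick (y), x from -65 to -110, the full 80 high. Origin: centre of the MOUTH plane; +z runs from the mouth to the closed floor (outside at z = 80). Starts mouth-down on the bench (+z up, origin at bench height); turned over, +z points down and the origin is 80 mm up
- bin_floor (a point): centre of the bin's inner floor (z = 76 in the bin's frame)
- bin_grip (a point): middle of the bin's handle plate, (-87.5, 0, 40) in the bin's frame
- tray: aluminium tray, 180 (x) x 96 (y) mm, 0.3 kg, floor 3 mm, side and rear (-x) walls 33 high and 4 thick, +x end open without a lip. A black handle bar along y crosses over its middle, 96 long, 16 wide (x), from 98 to 122 mm high, on a 26 mm wide upright at each side. Origin: centre of the underside, z up. Starts on the mat with clamp blocks on it
- tray_grip (a point): centre of the tray's handle bar, (0, 0, 110) in the tray's frame
- tray_lip (a point): middle of the tray's open edge, on the floor, (90, 0, 3) in the tray's frame
- mat: thin grey rubber mat fixed on the bench, 250 (x) x 170 (y) x 3 mm; origin: centre of the underside
- block1: wooden shaft clamp block, 60 (x) x 34 (y) x 26 (z) mm with a shallow groove along its top, 45 g; origin at its centre; starts on the tray (may be absent)
- block2: wooden shaft clamp block, 60 (x) x 34 (y) x 26 (z) mm with a shallow groove along its top, 45 g; origin at its centre; starts on the tray (may be absent)
- block3: wooden shaft clamp block, 60 (x) x 34 (y) x 26 (z) mm with a shallow groove along its top, 45 g; origin at its centre; starts on the tray (may be absent)
- block4: wooden shaft clamp block, 60 (x) x 34 (y) x 26 (z) mm with a shallow groove along its top, 45 g; origin at its centre; starts on the tray (may be absent)
- block5: wooden shaft clamp block, 60 (x) x 34 (y) x 26 (z) mm with a shallow groove along its top, 45 g; origin at its centre; starts loose on the bench (may be absent)
- block6: wooden shaft clamp block, 60 (x) x 34 (y) x 26 (z) mm with a shallow groove along its top, 45 g; origin at its centre; starts loose on the bench (may be absent)
- tape: roll of masking tape lying flat, 100 across, 24 high; a bystander, leave it where it is; origin: centre of the underside
- bottle: brown solvent bottle, 64 across, 190 high; a bystander, leave it where it is; origin: centre of the underside
- aerosol: white aerosol can, 60 across, 200 high; a bystander, leave it where it is; origin: centre of the underside
- screwdriver: screwdriver lying on the bench, handle at -x; a bystander, leave it where it is; origin: centre of the underside
- jar: green glass jar with lid, 72 across, 90 high; a bystander, leave it where it is; origin: centre of the underside
- mallet: rubber mallet lying on the bench; a bystander, leave it where it is; origin: centre of the underside
Mind the look-alikes: they are no part of the job. What is shaped like the tray but blue is not meant.

How it is judged:
On the way, in this order (a step that is already met when the one before it is completed fails the run):
1. the bin stands mouth-up on the bench, let go (angle between bin's own z axis and vertical above 2.99 rad and height (world z) of bin_floor below 0.015 m and contact force between the fingers and bin below 0.5 N and linear speed of bin below 0.03 m/s), for 0.2 s.
2. the tray is lifted clear with all its blocks on it (height (world z) of tray above 0.03 m and angle between tray's own z axis and vertical below 0.3 rad and x of block1 in the frame of tray between -0.09 and 0.09 m and y of block1 in the frame of tray between -0.045 and 0.045 m and z of block1 in the frame of tray between 0 and 0.06 m and x of block2 in the frame of tray between -0.09 and 0.09 m and y of block2 in the frame of tray between -0.045 and 0.045 m and z of block2 in the frame of tray between 0 and 0.06 m and x of block3 in the frame of tray between -0.09 and 0.09 m and y of block3 in the frame of tray between -0.045 and 0.045 m and z of block3 in the frame of tray between 0 and 0.06 m and x of block4 in the frame of tray between -0.09 and 0.09 m and y of block4 in the frame of tray between -0.045 and 0.045 m and z of block4 in the frame of tray between 0 and 0.06 m), for 0.1 s.
3. the tray is tipped with its open end over the bin (angle between tray's own z axis and vertical above 0.4 rad and horizontal distance between tray_lip and bin_floor below 0.09 m and height (world z) of tray_lip above 0.06 m), for 0.1 s.
At the end, for the whole second after the job is handed in: the bin stands mouth-up on the bench (within 0.15 rad), every present block has its centre inside it below the rim, and the tray lies flat on the mat, its centre within 50 mm of the mat's and its long side within 0.3 rad of the mat's (either way round); all at rest (angle between bin's own z axis and vertical above 2.99 rad and height (world z) of bin_floor below 0.015 m and linear speed of each of bin, tray below 0.02 m/s and x of block1 in the frame of bin between -0.062 and 0.062 m and y of block1 in the frame of bin between -0.052 and 0.052 m and z of block1 in the frame of bin between -0.002 and 0.08 m and x of block2 in the frame of bin between -0.062 and 0.062 m and y of block2 in the frame of bin between -0.052 and 0.052 m and z of block2 in the frame of bin between -0.002 and 0.08 m and x of block3 in the frame of bin between -0.062 and 0.062 m and y of block3 in the frame of bin between -0.052 and 0.052 m and z of block3 in the frame of bin between -0.002 and 0.08 m and x of block4 in the frame of bin between -0.062 and 0.062 m and y of block4 in the frame of bin between -0.052 and 0.052 m and z of block4 in the frame of bin between -0.002 and 0.08 m and x of block5 in the frame of bin between -0.062 and 0.062 m and y of block5 in the frame of bin between -0.052 and 0.052 m and z of block5 in the frame of bin between -0.002 and 0.08 m and x of block6 in the frame of bin between -0.062 and 0.062 m and y of block6 in the frame of bin between -0.052 and 0.052 m and z of block6 in the frame of bin between -0.002 and 0.08 m and linear speed of each of block1, block2, block3, block4, block5, block6 below 0.03 m/s and horizontal distance between tray and mat below 0.05 m and angle between the x axis of tray and the x axis of mat, either way round below 0.3 rad and height (world z) of tray below 0.012 m and angle between tray's own z axis and vertical below 0.1 rad); the robot touches nothing.
It fails at once if a bystander is shifted more than 40 mm (distance of any of tape, bottle, aerosol, screwdriver, jar, mallet from where it was at the start of the episode above 0.04 m).
Of block1, block2, block3, block4 only 2 to 4 are there at a start; the rules pass over those that are not, and their reading is None.
Of block5, block6 only 1 to 2 are there at a start; the rules pass over those that are not, and their reading is None.
At some moment in a run one of block5, block6, bin may be knocked a few centimetres aside while the robot is not near it.
It also fails if it takes over 208 s, if anything falls off the work surface, if the arm or the gripper's body presses on something with over 40 N, if the wrist force passes 120 N, or if a joint passes its speed limit or range.

## Robot

A 7-joint arm with a two-finger parallel gripper is mounted at the origin on the work surface. World frame = base frame: x ahead of the robot, y to its left, z up, the work surface at z = 0. Lengths are in m, angles in rad, forces in N, time in s.
With the tool pointing down it reaches from about 0.35 to 0.9 m from the base axis. Payload 8.1 kg.
Tool frame: the origin (TCP) lies midway between the tips of the shut fingers; the grasp point (between the pads) lies 19 mm behind it; z points along the fingers, y is the line along which they close (so a half turn about z gives the same grasp; the last joint's range is limited). The gripper opens to 92 mm and grips with 3 to 60 N. Pads are 19 mm wide; open, the fingers measure 130 mm over their backs; the gripper's body (75 mm by 190 mm) begins 47 mm behind the grasp point.
Start: joints at [-0.103, 0.434, 0.025, 1.573, -0.012, 1.134, -0.075], TCP at [0.625, -0, 0.227] pointing down, gripper open.
Joint ranges: [-2.62, 2.62], [-0.44, 2.09], [-1.27, 1.32], [0.08, 2.57], [-1.32, 4.46], [0.12, 2], [-2.74, 2.74]. Speed limits (rad/s): [2.22, 2.22, 3.01, 3.01, 3.14, 3.14, 3.14].

## Interface

Orientations are given as a rotation vector (axis times angle).
In Python, from cell import observe, cams, job gives the robot as it stands. The module is installed in compiled form; this text tells all that it offers.
- The arm moves only by the tool step_arm, never from a script. Its argument "steps" is a list of rows, each a list of 6 numbers: the shift along the world's x, y, z in mm, then the turn, a rotation vector about the world's x, y, z in rad. In form: [[dx, dy, dz, rx, ry, rz], ...]. A call has 1 to 20 rows; each row shifts and turns the commanded pose from where the row before left it; what a row does not reach is not made up. A row lasts 1/12 s, in which the tool goes at most 41.7 mm and 7.16 degrees, less where a joint would pass 70% of its speed; a pose out of reach is approached as far as the arm can. A call with a gripper value outside its range is refused whole. "gripper" is the opening, from 0 (shut) to 1 (fully open), set as the call begins (left out, the last holds). The fingers move at their own pace and stop on an object; "force" is the grip in N (left out, the last holds). Time passes only in rows, so rows that do not move let the fingers close. It gives the time, the measured TCP pose, the force, the opening and the grip force at its end, in the units of the state.
- observe(): the state, without advancing time (a new reading comes with each control period).
- cams.get_image(name): name is "scene" or "side" or "wrist"; returns the picture (384x512x3 uint8, red, green, blue); there is no depth.
- cams.get_calibration(name): a dict with "fov_y" (degrees; the focal length in pixels is half the picture's height over the tangent of half this angle, whatever the lens; pixels are square), "cx", "cy" (the principal point, pixels), "world_to_cam" (4x4, takes a point from world to camera coordinates). Camera axes: x right, y up, looking along -z (the intrinsics and any distortion apply to the point x, -y, -z); pixel columns grow to the right and rows downward; lengths in m; the calibration is good to about 2 mm. A picture is of the moment at which its call begins: read the wrist's pose just before it. get_calibration takes no time and is no camera call; for the wrist camera it gives the pose at the moment of the call.
- job.sign_off(): hands the job in; it is judged then, once.
The state is a dict: "clock": time; "joints": joint angles; "dq": joint speeds; "joint_efforts": joint torques, N m; "position": TCP position; "ee_rot": TCP orientation; "force": force on the tool from outside, world axes, zero at the start; "ft_torque": the same for the moment, N m; "width": opening from 0.0 (shut) to 1.0 (fully open); "gripper_force": force on a finger pad.
Only numpy, scipy, OpenCV 4.12 (cv2) and the standard library are available. Lean on these libraries where they do the work, as an engineer would, in place of code of your own. Each camera call takes 0.05 s, during which the arm holds its last target. There are 200 camera calls.

## Working session

There is one attempt and no reset: what is moved stays moved. The work goes in short steps, Python scripts to look and compute and a tool call to move; the robot and the scene stay as the last step left them, time stands still between calls to the robot, and variables do not carry over. Pictures are saved under pics/ and viewed, at most 14 in all, crops included, and the job is handed in when it is done.

Besides the shell and the picture viewer there is one more tool, called after "Request:" as a command line: name --pt "numbers of a row" for each row, then --argument value for the rest. step_arm: Moves the arm, as the interface text tells. Its arguments: {"type":"object","properties":{"steps":{"type":"array","items":{"type":"array","items":{"type":"number"}}},"gripper":{"type":"number"},"force":{"type":"number"}},"required":["steps"]}

```bash
mkdir -p pics; cat > h.py <<'E'
import numpy as np, cv2
from cell import observe, cams, job
def cal(n):
    c=cams.get_calibration(n); return c
def snap(n,f):
    c=cal(n); im=cams.get_image(n); cv2.imwrite('pics/'+f+'.png',im[:,:,::-1]); np.save('pics/'+f+'.npy',{'c':c},allow_pickle=True); return im,c
def load(f):
    return cv2.imread('pics/'+f+'.png')[:,:,::-1], np.load('pics/'+f+'.npy',allow_pickle=True).item()['c']
def foc(c): return 192/np.tan(np.radians(c['fov_y'])/2)
def ray(c,u,v):
    M=np.array(c['world_to_cam']);R=M[:3,:3];t=M[:3,3];f=foc(c)
    d=np.array([(u-c['cx'])/f,-(v-c['cy'])/f,-1]); return -R.T@t, R.T@d
def onz(c,u,v,z):
    o,d=ray(c,u,v); return o+d*(z-o[2])/d[2]
def proj(c,p):
    M=np.array(c['world_to_cam']);q=M[:3,:3]@np.array(p)+M[:3,3];f=foc(c)
    return c['cx']-f*q[0]/q[2], c['cy']+f*q[1]/q[2]
E
python3 - <<'E'
from h import *
for n in('scene','side','wrist'):
    im,c=snap(n,n+'0'); print(n,c)
s=observe(); print(s['position'],s['ee_rot'])
a=[cv2.imread(f'pics/{n}0.png') for n in('scene','side')]
E
```

```text
scene {'fov_y': 42.18773946717411, 'cx': 251.96192681160542, 'cy': 191.79136301003132, 'world_to_cam': array([[ 0.64531989,  0.76380848,  0.01260389, -0.36430322],
       [-0.62216901,  0.51593633,  0.58882546,  0.2827508 ],
       [ 0.44324707, -0.38782253,  0.80816194, -1.77451405],
       [ 0.        ,  0.        ,  0.        ,  1.        ]])}
side {'fov_y': 49.22908777464236, 'cx': 255.93154125282626, 'cy': 190.6795926907919, 'world_to_cam': array([[ 0.93621542, -0.35114828,  0.0139844 , -0.50012926],
       [ 0.24847901,  0.68957428,  0.68025399, -0.2250349 ],
       [-0.2485133 , -0.63338945,  0.73284306, -1.21414723],
       [ 0.        ,  0.        ,  0.        ,  1.        ]])}
wrist {'fov_y': 60.50047061252477, 'cx': 259.80248273920074, 'cy': 194.73251100034682, 'world_to_cam': array([[ 9.99999483e-01, -2.86104493e-04, -9.75468913e-04,
        -6.23088045e-01],
       [-1.76477157e-05,  9.54547234e-01, -2.98059687e-01,
         3.66778572e-02],
       [ 1.01640737e-03,  2.98059550e-01,  9.54546736e-01,
        -3.89813787e-01],
       [ 0.00000000e+00,  0.00000000e+00,  0.00000000e+00,
         1.00000000e+00]])}
[ 6.24619475e-01 -3.63266168e-05  2.26125252e-01] [-2.22095111e+00 -2.22084114e+00  1.44907573e-03]
```

View pics/scene0.png

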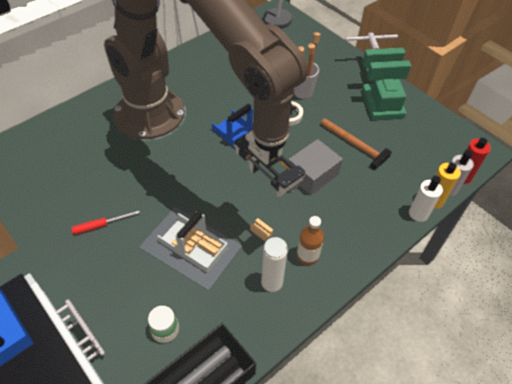

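View pics/side0.png

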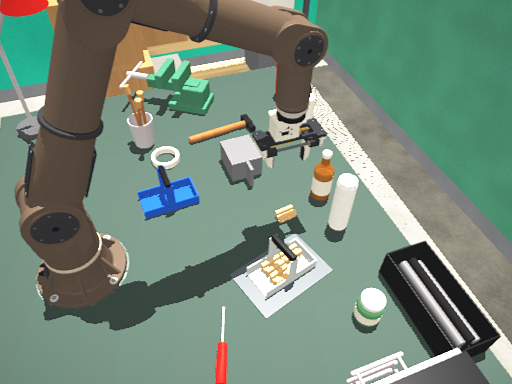

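The scene picture shows the grey bin at (317,165), the grey tray on its mat at (197,243), the blue look-alike tray at (235,122) and a loose block at (262,229). In the side picture they are at (240,158), (282,262), (168,197) and (286,213). The aerosol and bottle stand near the loose block. Other grey boxes or trays that could be mistaken for the parts: the pencil cup at (308,80) and the black box at (200,365). I choose the grey ones and check them in a close crop.

```bash
python3 - <<'E'
from h import *
a=cv2.imread('pics/side0.png'); b=cv2.imread('pics/scene0.png')
A=cv2.resize(a[120:320,190:390],(580,580)[:2],interpolation=cv2.INTER_CUBIC)
def crop(i,x,y,w,h,s): return cv2.resize(i[y:y+h,x:x+w],None,fx=s,fy=s,interpolation=cv2.INTER_CUBIC)
out=np.zeros((600,800,3),np.uint8)
c1=crop(a,215,130,70,75,4); c2=crop(a,225,200,110,115,2.6*1.0)
c3=crop(b,285,135,65,60,5); c4=crop(b,135,200,150,90,3)
out[:300,:280]=c1; out[300:300+c2.shape[0],:c2.shape[1]]=c2[:300]
out[:300,300:625]=c3; out[310:580,300:750]=c4
cv2.imwrite('pics/crop1.png',out)
E
```

```text
(no output)
```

View pics/crop1.png

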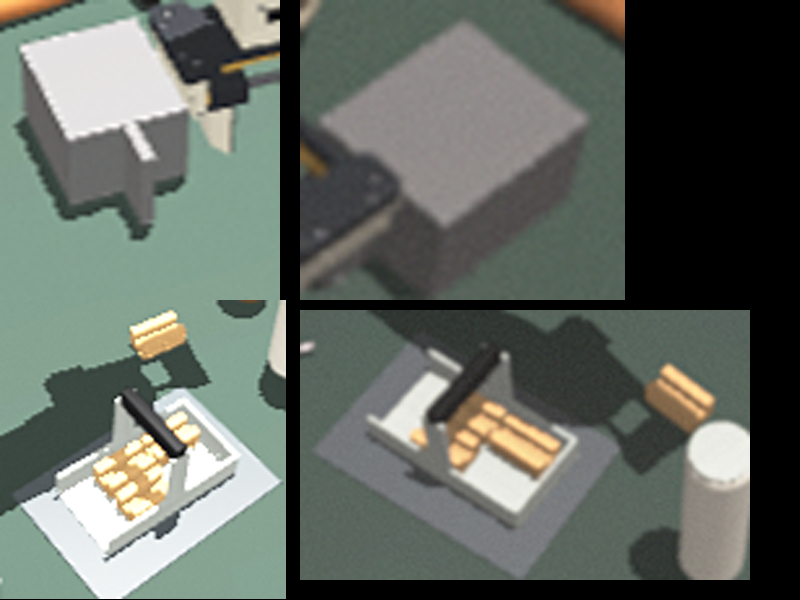

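```bash
python3 - <<'E'
from h import *
S=load('side0')[1]; C=load('scene0')[1]
np.set_printoptions(precision=4,suppress=True)
s1=lambda x,y:(215+x/4,130+y/4)
s2=lambda x,y:(225+x/2.6,200+(y-300)/2.6)
c3=lambda x,y:(285+(x-300)/5,135+y/5)
c4=lambda x,y:(135+(x-300)/3,200+(y-310)/3)
for n,c,f,z,P in [('bin',C,c3,.08,[(460,20),(588,122),(445,222)]),('bin',S,s1,.08,[(138,18),(188,108),(70,138),(20,45)]),('binhandle',S,s1,.08,[(128,127),(150,158)]),
 ('mat',C,c4,.003,[(315,450),(618,450),(520,578)]),('mat',S,s2,.003,[(18,495),(282,483),(100,600)]),
 ('bar',C,c4,.125,[(430,408),(500,358)]),('bar',S,s2,.125,[(128,397),(180,447)]),
 ('rearwalltop',C,c4,.036,[(575,438),(520,522)]),('rear',S,s2,.036,[(180,392),(237,460)]),
 ('block',C,c4,.026,[(680,385)]),('block',S,s2,.026,[(157,328)])]:
    print(n,'S' if c is S else 'C',*[onz(c,*f(*p),z)[:2] for p in P])
E
```

```text
bin C [0.5167 0.3132] [0.6287 0.3148] [0.6281 0.1907]
bin S [0.6265 0.3154] [0.6259 0.1886] [0.5195 0.1874] [0.5155 0.3154]
binhandle S [0.5697 0.1836] [0.5742 0.1423]
mat C [ 0.4444 -0.3252] [ 0.6324 -0.0993] [ 0.6789 -0.2542]
mat S [ 0.3966 -0.1704] [ 0.6784 -0.257 ] [ 0.4367 -0.3171]
bar C [ 0.5459 -0.2451] [ 0.543  -0.1649]
bar S [ 0.522  -0.1698] [ 0.5478 -0.2458]
rearwalltop C [ 0.6108 -0.1344] [ 0.648  -0.2283]
rear S [ 0.6102 -0.1241] [ 0.6312 -0.2305]
block C [ 0.6251 -0.0141]
block S [ 0.6274 -0.0185]
```

The crop confirms the choice: the bin is mouth-down with its handle plate facing -y, and the tray is full, with its open end toward the robot. Next I work out the bystanders' positions and look for a second loose block.

```bash
python3 - <<'E'
from h import *
np.set_printoptions(precision=3,suppress=True)
S=load('side0')[1]; C=load('scene0')[1]
for n,c,u,v,z in [('bluetray',C,235,125,.01),('mallethead',C,381,158,.02),('malletend',C,325,123,.02),('tape',S,166,157,.012),('bottle',S,320,197,0.0),('aerosol',S,339,225,0),('drv',S,223,310,.01),('drvend',S,221,380,.01),('jar',S,369,318,0),('cup',S,143,145,0)]:
    print(n,onz(c,u,v,z)[:2])
for n in('scene0','side0','wrist0'):
    im,c=load(n); h=cv2.cvtColor(im,cv2.COLOR_RGB2HSV)
    m=cv2.inRange(h,(8,70,110),(28,255,255)); k,_,st,ce=cv2.connectedComponentsWithStats(m)
    for i in range(1,k):
        if st[i,4]>25: print(n,ce[i],st[i,2:],onz(c,*ce[i],.013)[:2])
E
```

```text
bluetray [0.248 0.19 ]
mallethead [0.677 0.461]
malletend [0.447 0.431]
tape [0.325 0.375]
bottle [0.772 0.017]
aerosol [ 0.775 -0.112]
drv [ 0.339 -0.269]
drvend [ 0.281 -0.439]
jar [ 0.7  -0.42]
cup [0.259 0.483]
scene0 [258.023  21.343] [ 54  44 481] [-0.149  0.636]
scene0 [383.668  13.98 ] [ 39  30 247] [0.15  1.084]
scene0 [448.169  46.705] [  72   99 1738] [0.459 1.118]
scene0 [482.802  24.238] [ 22  14 101] [0.461 1.353]
scene0 [313.224  46.973] [ 13  44 183] [0.118 0.697]
scene0 [249.869  45.879] [ 23  15 107] [-0.047  0.506]
scene0 [297.045  49.545] [ 19  20 110] [0.088 0.636]
scene0 [497.433  52.752] [ 32  29 471] [0.607 1.239]
scene0 [277.445  59.235] [ 34  30 375] [0.083 0.536]
scene0 [462.914  84.086] [16 12 58] [0.63  0.979]
scene0 [176.904 103.628] [11 14 94] [0.036 0.094]
scene0 [488.241 122.629] [ 55  44 809] [0.807 0.881]
scene0 [163.52  127.601] [ 33  17 173] [ 0.103 -0.01 ]
scene0 [349.747 137.061] [ 59  39 446] [0.543 0.455]
scene0 [446.36 182.49] [ 28  47 572] [0.875 0.55 ]
scene0 [261.458 228.865] [ 22  22 297] [ 0.629 -0.018]
scene0 [  5.719 242.209] [ 18  37 
[... 850 characters left out ...]

side0 [115.611 258.262] [ 26  42 542] [ 0.094 -0.007]
side0 [295.6   251.225] [14 11 40] [ 0.599 -0.164]
side0 [276.102 267.634] [ 29  34 361] [ 0.522 -0.197]
side0 [ 40.038 269.615] [ 6  9 26] [-0.113  0.028]
side0 [ 39.941 287.441] [ 6 13 34] [-0.114 -0.032]
wrist0 [389.036 111.821] [21  9 56] [0.764 0.06 ]
wrist0 [440.038 150.25 ] [  99   79 5260] [0.826 0.018]
wrist0 [262.367 166.678] [ 54  14 245] [ 0.626 -0.001]
wrist0 [266.658 189.771] [ 53  33 789] [ 0.631 -0.028]
wrist0 [ 81.303 297.038] [ 31  57 824] [ 0.391 -0.174]
wrist0 [438.337 297.043] [ 31  57 836] [ 0.855 -0.174]
wrist0 [191.878 332.162] [ 38  41 810] [ 0.531 -0.229]
wrist0 [392.126 346.224] [ 267   15 2665] [ 0.805 -0.252]
```

View pics/wrist0.png

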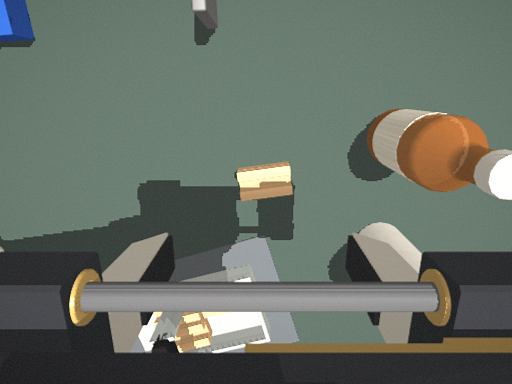

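The wrist view shows one loose block at (264,180), about (0.628, -0.019), with its long side roughly along x. No second loose block is visible, and the tray's blocks are partly in view at (190,330).
Now I approach the bin's handle plate with the tool leaning 45°.

Request:
step_arm --pt "-7 12 -14 0.1 0 0" --pt "-7 12 -14 0.1 0 0" --pt "-7 12 -14 0.1 0 0" --pt "-7 12 -14 0.1 0 0" --pt "-7 13 -14 0.1 0 0" --pt "-7 13 -14 0.1 0 0" --pt "-6 13 -14 0.1 0 0" --pt "-5 13 -14 0.085 0 0" --pt "0 0 -12 0 0 0" --pt "0 0 0 0 0 0" --gripper 1 --force 30

```text
clock: 0.98
position: [0.5705, 0.0987, 0.0994]
ee_rot: [-1.763, -1.756, -0.723]
force: [0.3, -0.5, 0.5]
width: 1.0
gripper_force: 0.0
```

```bash
python3 - <<'E'
from h import *
s=observe(); print(np.round(s['joints'],3),s['position'],s['ee_rot'])
im,c=snap('wrist','w1')
E
```

```text
[ 0.418  0.693 -0.335  1.837 -0.734  0.92   0.677] [0.57052828 0.09869267 0.0994379 ] [-1.76322699 -1.75572792 -0.72302187]
```

View pics/w1.png

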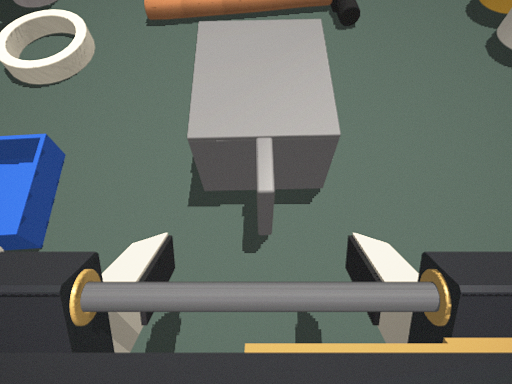

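The wrist view shows the bin ahead: top corners near (188,136) and (340,133), with the plate running from (265,138) to (265,235).

```bash
python3 - <<'E'
from h import *
im,c=load('w1')
for u,v in [(189,137),(340,134),(198,22),(321,20),(257,138),(272,138),(258,183),(274,183)]: print(u,v,onz(c,u,v,.08)[:2].round(4))
E
```

```text
189 137 [0.5194 0.1884]
340 134 [0.6261 0.1904]
198 22 [0.5151 0.3146]
321 20 [0.6238 0.3163]
257 138 [0.5674 0.1873]
272 138 [0.578  0.1872]
258 183 [0.5681 0.1508]
274 183 [0.5786 0.1508]
```

Request:
step_arm --pt "0.5 14.5 -13 0 0 0" --pt "0.5 14.5 -13 0 0 0" --pt "0.5 14.5 -13 0 0 0" --pt "0.5 15 -13 0 0 0" --pt "0.5 15 -14 0 0 0" --pt "0 0 0 0 0 0"

```text
clock: 1.53
position: [0.574, 0.1779, 0.0372]
ee_rot: [-1.754, -1.765, -0.727]
force: [0.2, -0.0, 0.1]
width: 0.998
gripper_force: 0.0
```

Request:
step_arm --pt "0 0 0 0 0 0" --pt "0 0 0 0 0 0" --pt "0 0 0 0 0 0" --pt "0 0 0 0 0 0" --pt "0 0 0 0 0 0" --pt "0 0 0 0 0 0" --pt "0 0 0 0 0 0" --pt "0 0 0 0 0 0" --gripper 0 --force 50

```text
clock: 2.2
position: [0.5746, 0.1733, 0.0368]
ee_rot: [-1.761, -1.76, -0.729]
force: [0.5, 0.0, -0.2]
width: 0.469
gripper_force: 0.0
```

Request:
step_arm --pt "0 0 0 0 0 0" --pt "0 0 0 0 0 0" --pt "0 0 0 0 0 0" --pt "0 0 0 0 0 0" --pt "0 0 0 0 0 0" --pt "0 0 0 0 0 0" --pt "0 0 0 0 0 0" --pt "0 0 0 0 0 0"

```text
clock: 2.87
position: [0.5744, 0.1735, 0.0367]
ee_rot: [-1.76, -1.76, -0.728]
force: [-1.0, 0.1, 0.2]
width: 0.131
gripper_force: 50.0
```

Request:
step_arm --pt "0 0 10 0 0 0" --pt "0 0 15 0 0 0" --pt "0 0 15 0 0 0" --pt "0 0 15 0 0 0" --pt "0 0 20 0 0 0" --pt "0 0 20 0 0 0" --pt "0 0 20 0 0 0" --pt "0 0 20 0 0 0" --pt "0 0 15 0 0 0" --pt "0 0 10 0 0 0" --pt "0 0 0 0 0 0"

```text
clock: 3.78
position: [0.5753, 0.1737, 0.1991]
ee_rot: [-1.76, -1.763, -0.732]
force: [-0.1, -0.3, -2.6]
width: 0.129
gripper_force: 50.0
```

```bash
python3 - <<'E'
from h import *
s=observe(); print(np.round(s['joints'],3),s['position'],s['ee_rot'],s['width'],s['gripper_force'],s['force'],s['ft_torque'])
im,c=snap('side','s2')
E
```

```text
[ 0.312  0.539 -0.356  1.808 -0.756  0.977  0.491] [0.57533463 0.17368168 0.19908544] [-1.76008415 -1.76282702 -0.73183449] 0.12854313448837593 49.95619475841522 [-0.06802125 -0.27001197 -2.63470297] [-1.33753154  0.02670118 -0.01955075]
```

View pics/s2.png

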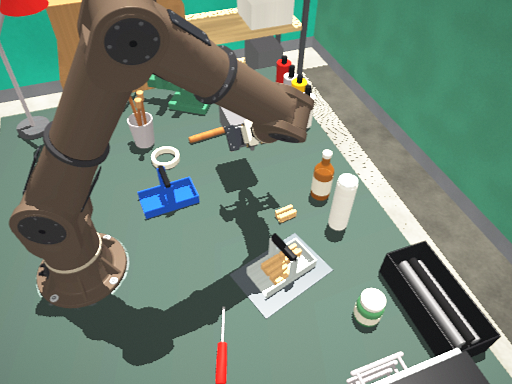

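The bin is lifted and hidden behind the arm at about (245,120) in the side view. The tray at (282,262) is unchanged. Now I rotate the bin a quarter turn about x.

Request:
step_arm --pt "0 -1 -1 -0.11 0 0" --pt "0 -2 -1 -0.11 0 0" --pt "0 -2 -1 -0.11 0 0" --pt "0 -2 -1 -0.11 0 0" --pt "0 -2 -1 -0.11 0 0" --pt "0 -2 0 -0.11 0 0" --pt "0 -2 0 -0.11 0 0" --pt "0 -2 0 -0.11 0 0" --pt "0 -2 0 -0.11 0 0" --pt "0 -2 0 -0.11 0 0" --pt "0 -2 1 -0.11 0 0" --pt "0 -2 1 -0.11 0 0" --pt "0 -2 1 -0.11 0 0" --pt "0 -2 1 -0.11 0 0" --pt "0 0 1 -0.03 0 0" --pt "0 0 0 0 0 0"

```text
clock: 5.17
position: [0.573, 0.1486, 0.1933]
ee_rot: [1.754, 1.766, -0.734]
force: [0.0, -0.2, -2.8]
width: 0.127
gripper_force: 50.0
```

```bash
python3 - <<'E'
from h import *
from scipy.spatial.transform import Rotation as R
s=observe(); print(np.round(s['joints'],3),s['position'],s['ee_rot'],s['ft_torque']); print(R.from_rotvec(s['ee_rot']).as_matrix().round(3))
im,c=snap('side','s3')
E
```

```text
[-0.798  0.692  0.166  1.51   0.499  1.484 -0.82 ] [0.57301292 0.14862378 0.19331051] [ 1.75449085  1.76587265 -0.73417821] [ 1.22305589 -0.04432984  0.03726121]
[[-0.007  1.    -0.001]
 [ 0.706  0.004 -0.708]
 [-0.708 -0.006 -0.706]]
```

View pics/s3.png

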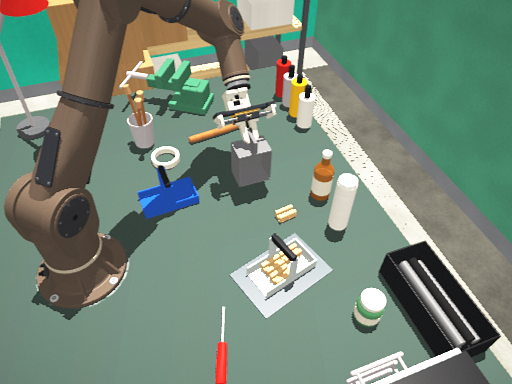

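The side view shows the bin hanging on end below the gripper at (250,162), handle up. Next I lower it onto its end wall.

Request:
step_arm --pt "0 0 -8 0 0 0" --pt "0 0 -8 0 0 0" --pt "0 0 -8 0 0 0" --pt "0 0 -8 0 0 0" --pt "0 0 -6 0 0 0" --pt "0 0 -4 0 0 0" --pt "0 0 -3 0 0 0" --pt "0 0 -2 0 0 0" --pt "0 0 0 0 0 0" --pt "0 0 0 0 0 0"

```text
clock: 6.05
position: [0.5746, 0.1466, 0.1498]
ee_rot: [1.76, 1.76, -0.728]
force: [-0.6, 0.2, -2.4]
width: 0.124
gripper_force: 50.0
```

Request:
step_arm --pt "0 0 -2 0 0 0" --pt "0 0 -2 0 0 0" --pt "0 0 -1 0 0 0" --pt "0 0 0 0 0 0" --pt "0 0 0 0 0 0"

```text
clock: 6.47
position: [0.5746, 0.1468, 0.1465]
ee_rot: [1.76, 1.759, -0.728]
force: [-3.4, 4.7, 11.5]
width: 0.129
gripper_force: 50.0
```

Contact. Open partly, then swing the tool 90° around the plate.

Request:
step_arm --pt "0 0 0 0 0 0" --pt "0 0 0 0 0 0" --pt "0 0 0 0 0 0" --pt "0 0 0 0 0 0" --pt "0 0 0 0 0 0" --pt "0 0 0 0 0 0" --gripper 0.42

```text
clock: 6.97
position: [0.5745, 0.1463, 0.1446]
ee_rot: [1.76, 1.76, -0.729]
force: [-0.0, 0.7, 0.1]
width: 0.415
gripper_force: 0.0
```

```bash
python3 - <<'E'
from h import *
s=observe(); print(s['position'],s['width'],s['force'])
im,c=snap('side','s4'); im2,c=snap('scene','c4')
a=cv2.resize(im[90:210,190:310],None,fx=3.3,fy=3.3); b=cv2.resize(im2[80:200,260:380],None,fx=3.3,fy=3.3)
cv2.imwrite('pics/crop4.png',np.hstack([a,b])[:,:,::-1])
E
```

```text
[0.57452781 0.14634866 0.14464813] 0.41474131641655454 [-4.08510238e-04  7.14133964e-01  5.01862816e-02]
```

View pics/crop4.png

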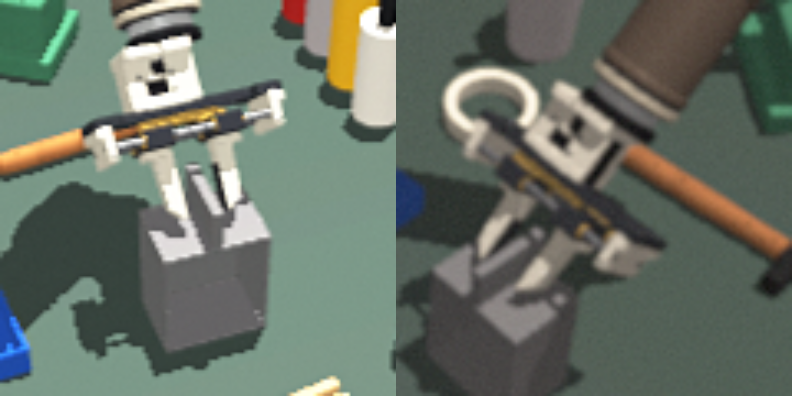

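The crops show the bin standing on its end wall with the mouth toward -y. The plate is between the open fingers. Next I swing the tool around it.

Request:
step_arm --pt "0 0 6 0 0 0" --pt "0 1 -1 0.11 0 0" --pt "0 1 -1 0.11 0 0" --pt "0 1 -1 0.11 0 0" --pt "0 1 -1 0.11 0 0" --pt "0 1 -1 0.11 0 0" --pt "0 1 0 0.11 0 0" --pt "0 1 0 0.11 0 0" --pt "0 1 0 0.11 0 0" --pt "0 1 0 0.11 0 0" --pt "0 1 0 0.11 0 0" --pt "0 1 1 0.11 0 0" --pt "0 2 1 0.11 0 0" --pt "0 2 1 0.11 0 0" --pt "0 2 1 0.11 0 0" --pt "0 0 1 0.03 0 0" --pt "0 0 0 0 0 0"

```text
clock: 8.48
position: [0.5749, 0.1597, 0.149]
ee_rot: [-1.766, -1.753, -0.729]
force: [-0.2, -0.3, 0.5]
width: 0.419
gripper_force: 0.0
```

```bash
python3 - <<'E'
from h import *
s=observe(); print(s['position'],s['width'],s['force'],np.round(s['joints'],3))
im,c=snap('side','s5'); im2,c=snap('scene','c5')
a=cv2.resize(im[90:210,190:310],None,fx=3.3,fy=3.3); b=cv2.resize(im2[80:200,260:380],None,fx=3.3,fy=3.3)
cv2.imwrite('pics/crop5.png',np.hstack([a,b])[:,:,::-1])
E
```

```text
[0.57486911 0.15969184 0.14898284] 0.41872342920044087 [-0.24244516 -0.31181205  0.50254881] [ 0.432  0.639 -0.502  1.83  -0.672  0.868  0.486]
```

View pics/crop5.png

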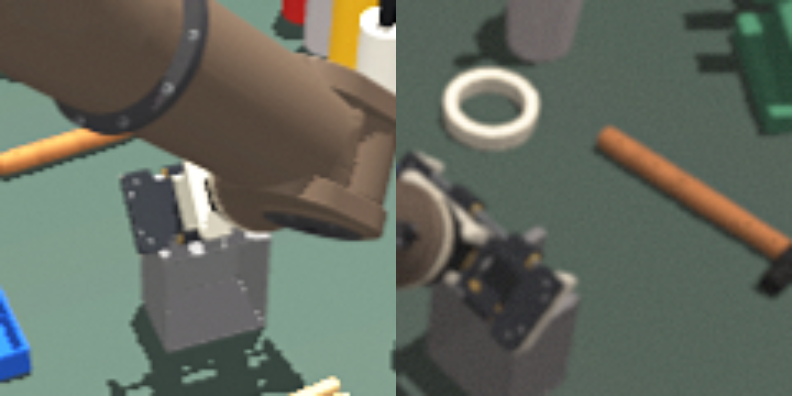

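The bin is still standing, and the tool now leans the other way around the plate. Close and lift.

Request:
step_arm --pt "0 0 0 0 0 0" --pt "0 0 0 0 0 0" --pt "0 0 0 0 0 0" --pt "0 0 0 0 0 0" --pt "0 0 0 0 0 0" --pt "0 0 0 0 0 0" --pt "0 0 0 0 0 0" --pt "0 0 0 0 0 0" --pt "0 0 0 0 0 0" --gripper 0 --force 50

```text
clock: 9.33
position: [0.5744, 0.164, 0.1512]
ee_rot: [-1.759, -1.76, -0.729]
force: [-0.8, 1.3, 4.9]
width: 0.125
gripper_force: 50.0
```

Request:
step_arm --pt "0 0 6 0 0 0" --pt "0 0 8 0 0 0" --pt "0 0 8 0 0 0" --pt "0 0 8 0 0 0" --pt "0 0 10 0 0 0" --pt "0 0 10 0 0 0" --pt "0 0 0 0 0 0"

```text
clock: 9.92
position: [0.5755, 0.1638, 0.2034]
ee_rot: [-1.76, -1.762, -0.732]
force: [0.1, 0.8, -1.5]
width: 0.128
gripper_force: 50.0
```

Request:
step_arm --pt "0 4 -1 -0.11 0 0" --pt "0 5 -1 -0.11 0 0" --pt "0 5 -1 -0.11 0 0" --pt "0 5 -1 -0.11 0 0" --pt "0 5 -1 -0.11 0 0" --pt "0 5 0 -0.11 0 0" --pt "0 5 0 -0.11 0 0" --pt "0 5 0 -0.11 0 0" --pt "0 5 0 -0.11 0 0" --pt "0 5 0 -0.11 0 0" --pt "0 5 1 -0.11 0 0" --pt "0 5 1 -0.11 0 0" --pt "0 5 1 -0.11 0 0" --pt "0 5 1 -0.11 0 0" --pt "0 3 1 -0.03 0 0" --pt "0 0 0 0 0 0"

```text
clock: 11.25
position: [0.5725, 0.2394, 0.1975]
ee_rot: [1.753, 1.767, -0.732]
force: [0.4, -0.5, -3.0]
width: 0.126
gripper_force: 50.0
```

Request:
step_arm --pt "0 0 -10 0 0 0" --pt "0 0 -15 0 0 0" --pt "0 0 -20 0 0 0" --pt "0 0 -20 0 0 0" --pt "0 0 -20 0 0 0" --pt "0 0 -20 0 0 0" --pt "0 0 -20 0 0 0" --pt "0 0 -15 0 0 0" --pt "0 0 -10 0 0 0" --pt "0 0 -8 0 0 0" --pt "0 0 -5 0 0 0" --pt "0 0 0 0 0 0" --pt "0 0 0 0 0 0"

```text
clock: 12.33
position: [0.5748, 0.2356, 0.0382]
ee_rot: [1.761, 1.76, -0.728]
force: [-0.1, -0.5, -1.9]
width: 0.125
gripper_force: 50.0
```

```bash
python3 - <<'E'
from h import *
s=observe(); print(s['position'],s['width'],s['force'],np.round(s['joints'],3))
im,c=snap('side','s6'); im2,c=snap('scene','c6')
a=cv2.resize(im[90:210,190:310],None,fx=3.3,fy=3.3); b=cv2.resize(im2[80:200,260:380],None,fx=3.3,fy=3.3)
cv2.imwrite('pics/crop6.png',np.hstack([a,b])[:,:,::-1])
E
```

```text
[0.57480933 0.23559043 0.03819992] 0.1253129515298301 [-0.05633604 -0.4566702  -1.94816928] [-0.8    0.945  0.03   1.401  0.511  1.423 -1.019]
```

View pics/crop6.png

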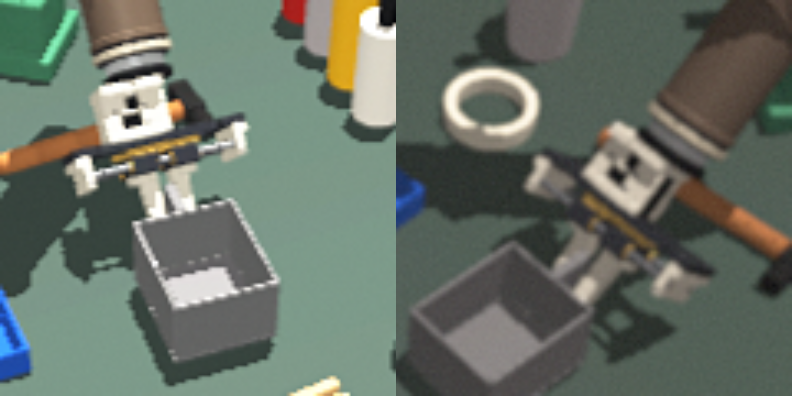

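The bin is mouth-up and about level, just above the bench (side crop, around (205,275)). I lower it to contact.

Request:
step_arm --pt "0 0 -5 0 0 0" --pt "0 0 -4 0 0 0" --pt "0 0 -3 0 0 0" --pt "0 0 0 0 0 0" --pt "0 0 0 0 0 0"

```text
clock: 12.85
position: [0.5745, 0.2356, 0.0264]
ee_rot: [1.76, 1.759, -0.729]
force: [-0.5, 2.1, 3.8]
width: 0.127
gripper_force: 50.0
```

Touching. Open fully and back out along the tool axis (+y, +z).

Request:
step_arm --pt "0 0 0 0 0 0" --pt "0 0 0 0 0 0" --pt "0 0 0 0 0 0" --pt "0 0 0 0 0 0" --pt "0 0 0 0 0 0" --pt "0 0 0 0 0 0" --pt "0 0 0 0 0 0" --pt "0 0 0 0 0 0" --gripper 0.6

```text
clock: 13.52
position: [0.5745, 0.2354, 0.0257]
ee_rot: [1.76, 1.76, -0.729]
force: [-0.2, -0.0, -0.2]
width: 0.595
gripper_force: 0.0
```

Request:
step_arm --pt "0 5 6 0 0 0" --pt "0 10 12 0 0 0" --pt "0 10 16 0 0 0" --pt "0 10 16 0 0 0" --pt "0 10 20 0 0 0" --pt "0 0 30 0 0 0" --pt "0 0 35 0 0 0" --pt "0 -10 35 0.1 0 0" --pt "0 -20 30 0.1 0 0" --pt "0 -25 20 0.11 0 0" --pt "0 -30 20 0.12 0 0" --pt "0 -30 0 0.12 0 0" --pt "0 -30 0 0.12 0 0" --pt "0 -35 0 0.115 0 0" --pt "0 -35 0 0 0 0" --pt "0 -35 0 0 0 0" --pt "0 0 0 0 0 0" --gripper 1

```text
clock: 14.93
position: [0.5744, 0.0214, 0.2668]
ee_rot: [2.23, 2.204, -0.009]
force: [-0.6, -0.5, 0.3]
width: 0.999
gripper_force: 0.0
```

```bash
python3 - <<'E'
from h import *
s=observe(); print(s['position'],s['ee_rot'],s['width'],s['force'],np.round(s['joints'],3))
im,c=snap('side','s7'); im2,c=snap('scene','c7');im3,c=snap('wrist','w7')
im=cv2.resize(im,(384,288)); im2=cv2.resize(im2[100:300,130:390],(390,300)); im3=cv2.resize(im3,(384,288))
o=np.zeros((600,800,3),np.uint8); o[:288,:384]=im; o[:300,390:780]=im2; o[300:588,:384]=im3
cv2.imwrite('pics/m7.png',o[:,:,::-1])
E
```

```text
[0.57442881 0.02142097 0.266817  ] [ 2.22970086  2.20397429 -0.00875616] 0.999076806417387 [-0.64218774 -0.51891817  0.34558612] [-0.087  0.326 -0.066  1.636  0.032  1.181 -0.173]
```

View pics/m7.png

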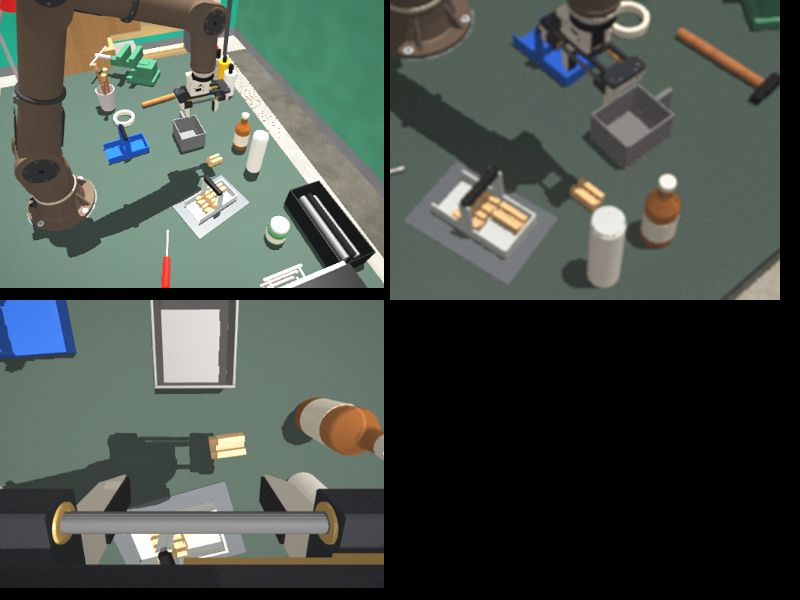

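The bin stands mouth-up (wrist panel (195,345)), let go. The tray and loose block are undisturbed. Now I move over the tray to measure it.

Request:
step_arm --pt "-5 -30 9 0 0 0.04" --pt "-5 -30 9 0 0 0.04" --pt "-5 -30 9 0 0 0.04" --pt "-6 -30 9 0 0 0.04" --pt "-6 -30 9 0 0 0.04" --pt "-6 -30 9 0 0 0.04" --pt "-6 -31 9 0 0 0.05" --pt "0 0 0 0 0 0" --pt "0 0 0 0 0 0"

```text
clock: 15.83
position: [0.536, -0.1793, 0.3293]
ee_rot: [1.876, 2.515, -0.004]
force: [-0.5, 0.1, -0.8]
width: 0.999
gripper_force: 0.0
```

```bash
python3 - <<'E'
from h import *
np.set_printoptions(precision=4,suppress=True)
im,c=load('w7'); print('bin rim',[onz(c,u,v,.08)[:2] for u,v in[(203,119),(317,117)]])
s=observe(); print(s['position'],s['ee_rot'],np.round(s['joints'],3))
im,c=snap('wrist','w8')
cv2.imwrite('pics/w8b.png',cv2.resize(im[:300],None,fx=1.5,fy=1.5)[:,:,::-1])
E
```

```text
bin rim [array([0.5158, 0.0841]), array([0.6317, 0.0856])]
[ 0.536  -0.1793  0.3293] [ 1.8756  2.5155 -0.0038] [ 0.243  0.27  -0.023  1.56   0.01   1.309  0.508]
```

View pics/w8b.png

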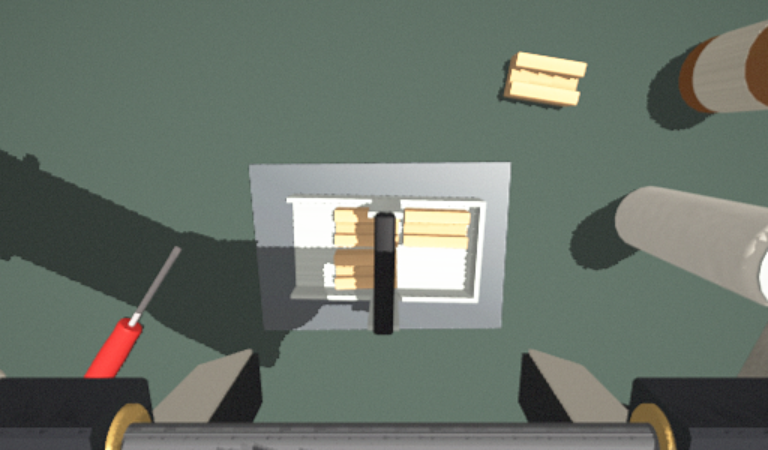

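The wrist view shows the tray aligned with the tool, with its bar at x=384 from y=213 to 333 and its open end on the left. It holds three blocks: two at (350,228) and (352,270), and one at (435,228). The loose block is at (545,78).

```bash
python3 - <<'E'
from h import *
np.set_printoptions(precision=4,suppress=True)
im,c=load('w8'); P=lambda u,v,z: onz(c,u/1.5,v/1.5,z)[:2]
print('mat',[P(u,v,.003) for u,v in[(250,165),(511,163),(501,327),(263,329)]])
print('bar',P(384,214,.125),P(384,333,.125))
print('rearwall',P(486,203,.036),P(478,300,.036),'front',P(288,200,.036),P(291,298,.036))
print('block',[P(u,v,.026) for u,v in[(519,54),(587,66),(579,104),(507,91)]])
E
```

```text
mat [array([ 0.3925, -0.1642]), array([ 0.6288, -0.092 ]), array([ 0.6781, -0.2511]), array([ 0.4395, -0.3244])]
bar [ 0.5232 -0.1545] [ 0.5495 -0.2441]
rearwall [ 0.6116 -0.1319] [ 0.6358 -0.221 ] front [ 0.4396 -0.1802] [ 0.4634 -0.2702]
block [array([ 0.5978, -0.0067]), array([0.6567, 0.0011]), array([ 0.6622, -0.0289]), array([ 0.5984, -0.0369])]
```

Request:
step_arm --pt "0 -5 -30 0 0 -0.01" --pt "0 -5 -30 0 0 0" --pt "0 -5 -30 0 0 0" --pt "0 -5 -30 0 0 0" --pt "0 0 -30 0 0 0" --pt "0 0 -30 0 0 0" --pt "0 0 -25 0 0 0" --pt "0 0 -15 0 0 0" --pt "0 0 -10 0 0 0" --pt "0 0 -6 0 0 0" --pt "0 0 0 0 0 0" --pt "0 0 0 0 0 0"

```text
clock: 16.88
position: [0.5362, -0.1985, 0.0932]
ee_rot: [1.886, 2.508, -0.004]
force: [0.5, -0.3, -0.3]
width: 1.002
gripper_force: 0.0
```

Request:
step_arm --pt "0 0 0 0 0 0" --pt "0 0 0 0 0 0" --pt "0 0 0 0 0 0" --pt "0 0 0 0 0 0" --pt "0 0 0 0 0 0" --pt "0 0 0 0 0 0" --pt "0 0 0 0 0 0" --pt "0 0 0 0 0 0" --pt "0 0 0 0 0 0" --pt "0 0 0 0 0 0" --pt "0 0 0 0 0 0" --pt "0 0 0 0 0 0" --pt "0 0 0 0 0 0" --pt "0 0 0 0 0 0" --pt "0 0 0 0 0 0" --pt "0 0 0 0 0 0" --gripper 0 --force 60

```text
clock: 18.22
position: [0.5357, -0.1992, 0.0927]
ee_rot: [1.888, 2.507, -0.004]
force: [1.6, 0.8, -0.6]
width: 0.176
gripper_force: 60.0
```

Request:
step_arm --pt "0 0 3 0 0 0" --pt "0 0 6 0 0 0" --pt "0 0 10 0 0 0" --pt "0 0 14 0 0 0" --pt "0 0 18 0 0 0" --pt "0 0 20 0 0 0" --pt "0 0 20 0 0 0" --pt "0 0 20 0 0 0" --pt "0 0 18 0 0 0" --pt "0 0 14 0 0 0" --pt "0 0 10 0 0 0" --pt "0 0 6 0 0 0" --pt "0 0 3 0 0 0" --pt "0 0 0 0 0 0"

```text
clock: 19.38
position: [0.5354, -0.1993, 0.2549]
ee_rot: [1.888, 2.507, -0.004]
force: [0.3, 0.4, -4.6]
width: 0.171
gripper_force: 60.0
```

Request:
step_arm --pt "0 5 0 0 0 -0.01" --pt "0 10 0 0 0 -0.01" --pt "0 15 0 0 0 -0.02" --pt "0 20 0 0 0 -0.02" --pt "0 25 0 0 0 -0.02" --pt "1 25 0 0 0 -0.02" --pt "1 25 0 0 0 -0.02" --pt "1 25 0 0 0 -0.02" --pt "1 25 0 0 0 -0.02" --pt "1 25 0 0 0 -0.02" --pt "1 25 0 0 0 -0.02" --pt "1 25 0 0 0 -0.02" --pt "1 25 0 0 0 -0.02" --pt "1 25 0 0 0 -0.02" --pt "1 20 0 0 0 -0.01" --pt "0 15 0 0 0 -0.01" --pt "0 10 0 0 0 0" --pt "0 4 0 0 0 0" --pt "0 0 0 0 0 0"

```text
clock: 20.97
position: [0.545, 0.1505, 0.2541]
ee_rot: [2.218, 2.222, -0.006]
force: [-1.2, -0.4, -4.2]
width: 0.169
gripper_force: 60.0
```

```bash
python3 - <<'E'
from h import *
np.set_printoptions(precision=4,suppress=True)
s=observe(); print(s['position'],s['ee_rot'],np.round(s['joints'],3),s['force'],s['ft_torque'],s['width'])
from scipy.spatial.transform import Rotation as R
print(R.from_rotvec(s['ee_rot']).as_matrix().round(3))
# bin check
im,c=snap('scene','c9'); im2,_=snap('side','s9')
cv2.imwrite('pics/m9.png',np.hstack([im[80:330,130:450],im2[60:310,130:450]])[:,:,::-1])
E
```

```text
[0.545  0.1505 0.2541] [ 2.2185  2.2219 -0.0065] [-0.272  0.325 -0.125  1.671  0.047  1.151 -0.408] [-1.1889 -0.4155 -4.1818] [0.0631 0.0584 0.025 ] 0.16904340750013472
[[-0.002  1.    -0.002]
 [ 1.     0.002 -0.004]
 [-0.004 -0.002 -1.   ]]
```

View pics/m9.png

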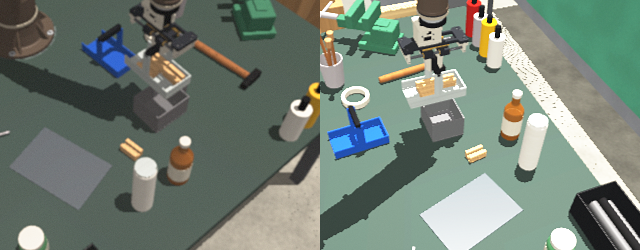

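The tray hangs level over the bin with its blocks on it (left panel (165,68)), and the mat is empty. I compare the bin's and loose block's positions with the earlier picture numerically.

```bash
python3 - <<'E'
from h import *
np.set_printoptions(precision=4,suppress=True)
a,c=load('c7'); b,_=load('c9'); a2,c2=load('s7'); b2,_=load('s9')
def tm(A,B,c,p,w,n):
    u,v=map(int,np.round(proj(c,p))); t=A[v-w:v+w,u-w:u+w]; S=25
    r=cv2.matchTemplate(np.ascontiguousarray(B[v-w-S:v+w+S,u-w-S:u+w+S]),np.ascontiguousarray(t),cv2.TM_CCOEFF_NORMED)
    _,m,_,l=cv2.minMaxLoc(r); print(n,(u,v),'shift',l[0]-S,l[1]-S,round(m,2))
for n,p in [('bin corner',(.629,.085,.06)),('bin low',(.629,.085,.01)),('bin left',(.52,.085,.02)),('block',(.628,-.018,.013))]:
    tm(a,b,c,p,10,n+' scene'); tm(a2,b2,c2,p,10,n+' side')
E
```

```text
bin corner scene (288, 202) shift 9 -6 0.84
bin corner side (274, 181) shift 0 0 0.82
bin low scene (287, 211) shift 0 0 0.97
bin low side (273, 192) shift 0 1 0.88
bin left scene (264, 187) shift -23 -20 0.62
bin left side (243, 198) shift -10 23 0.29
block scene (261, 229) shift -3 -2 0.92
block side (285, 213) shift 0 0 0.88
```

Request:
step_arm --pt "6 0 0 0 -0.02 0" --pt "10 0 0 0 -0.03 0" --pt "12 0 0 0 -0.03 0" --pt "12 0 -2 0 -0.03 0" --pt "12 0 -4 0 -0.03 0" --pt "12 0 -6 0 -0.03 0" --pt "12 0 -7 0 -0.04 0" --pt "12 0 -7 0 -0.04 0" --pt "12 0 -7 0 -0.04 0" --pt "9 0 -5 0 -0.03 0" --pt "4 0 -3 0 -0.03 0" --pt "0 0 0 0 0 0" --pt "0 0 0 0 0 0"

```text
clock: 22.15
position: [0.658, 0.1487, 0.2134]
ee_rot: [2.032, 2.029, 0.352]
force: [-0.4, -0.4, -4.7]
width: 0.168
gripper_force: 60.0
```

Request:
step_arm --pt "-6 0 1 0 -0.05 0" --pt "-6 0 1 0 -0.05 0" --pt "-6 0 1 0 -0.05 0" --pt "-6 0 1 0 -0.05 0" --pt "-6 0 1 0 -0.05 0" --pt "-6 0 1 0 -0.05 0" --pt "-6 0 1 0 -0.05 0" --pt "-6 0 1 0 -0.05 0" --pt "-6 0 1 0 -0.05 0" --pt "-6 0 1 0 -0.05 0" --pt "-7 0 2 0 -0.05 0" --pt "0 0 0 0 0 0" --pt "0 0 0 0 0 0" --pt "0 0 0 0 0 0" --pt "0 0 0 0 0 0" --pt "0 0 0 0 0 0"

```text
clock: 23.48
position: [0.6076, 0.1429, 0.2233]
ee_rot: [1.757, 1.739, 0.71]
force: [0.1, 0.0, -2.4]
width: 0.172
gripper_force: 60.0
```

```bash
python3 - <<'E'
from h import *
np.set_printoptions(precision=4,suppress=True)
s=observe(); print(s['position'],np.round(s['joints'],3),s['force'],s['ft_torque'],s['width'])
from scipy.spatial.transform import Rotation as R
print(R.from_rotvec(s['ee_rot']).as_matrix().round(3))
im,c=snap('scene','c10'); im2,_=snap('side','s10')
for n in('c10','s10'):
    im,c=load(n); h=cv2.cvtColor(im,cv2.COLOR_RGB2HSV)
    m=cv2.inRange(h,(8,70,110),(28,255,255)); k,_,st,ce=cv2.connectedComponentsWithStats(m)
    for i in range(1,k):
        if st[i,4]>15 and 180<ce[i][0]<340 and 90<ce[i][1]<260: print(n,ce[i],st[i,2:])
E
```

```text
[0.6076 0.1429 0.2233] [-0.965  0.196  0.476  2.31   1.705  0.304 -2.14 ] [ 0.0581  0.0277 -2.4055] [0.04   1.4526 0.025 ] 0.1722638352083461
[[ 0.018  0.702  0.712]
 [ 1.    -0.    -0.024]
 [-0.017  0.712 -0.702]]
c10 [281.3725 175.6157] [ 21  24 255]
c10 [261.2567 228.7633] [ 23  23 300]
c10 [312.7944 237.2897] [ 23  23 321]
s10 [295.0122  98.1921] [ 19  37 328]
s10 [247.5    109.3077] [ 9  6 26]
s10 [244.     125.2222] [18 21 45]
s10 [202.5224 135.2985] [ 31  15 201]
s10 [323.6524 170.7781] [ 20  25 374]
s10 [251.5512 177.3122] [ 27  18 205]
s10 [318.8734 196.1392] [19 10 79]
s10 [285.1689 215.2432] [ 22  16 148]
```

Request:
step_arm --pt "-3 0 1 0 -0.04 0" --pt "-3 0 1 0 -0.04 0" --pt "-3 0 0 0 -0.04 0" --pt "-3 0 0 0 -0.04 0" --pt "0 0 0 0 0 0" --pt "0 0 0 0 0 0" --pt "0 0 0 0 0 0" --pt "0 0 0 0 0 0"

```text
clock: 24.25
position: [0.5956, 0.1432, 0.2254]
ee_rot: [1.653, 1.632, 0.827]
force: [1.4, -1.3, -2.4]
width: 0.169
gripper_force: 60.0
```

Request:
step_arm --pt "0 0 0 0 0 0"

```text
clock: 24.33
position: [0.5955, 0.1433, 0.2254]
ee_rot: [1.653, 1.632, 0.827]
force: [-0.7, -0.5, -3.0]
width: 0.169
gripper_force: 60.0
```

Request:
step_arm --pt "0 0 0 0 0 0"

```text
clock: 24.42
position: [0.5953, 0.1433, 0.2253]
ee_rot: [1.652, 1.632, 0.827]
force: [-0.2, 1.1, -2.1]
width: 0.17
gripper_force: 60.0
```

```bash
python3 - <<'E'
from h import *
np.set_printoptions(precision=4,suppress=True)
s=observe(); print(s['position'],np.round(s['joints'],3),s['force'])
from scipy.spatial.transform import Rotation as R
T=R.from_rotvec(s['ee_rot']).as_matrix(); print(T.round(3))
p=np.array(s['position'])-19e-3*T[:,2]
# tray frame: z=-toolz ; x = -tool y
z=-T[:,2];x=-T[:,1];y=np.cross(z,x)
for n in('s10','c10'):
    c=load(n)[1]
    print(n,'lip',proj(c,p+.09*x-.107*z),'rear',proj(c,p-.09*x-.107*z),'mid',proj(c,p-.107*z),'bar',proj(c,p))
E
```

```text
[0.5953 0.1433 0.2253] [-0.905  0.222  0.313  2.444  2.167  0.559 -2.684] [-0.2447  1.0675 -2.0882]
[[ 0.02   0.58   0.815]
 [ 1.    -0.    -0.024]
 [-0.014  0.815 -0.579]]
s10 lip (np.float64(264.19983446273375), np.float64(162.2565927349857)) rear (np.float64(296.84894567080715), np.float64(119.97873511407425)) mid (np.float64(280.02811081465535), np.float64(141.76030388576567)) bar (np.float64(254.45254177078522), np.float64(131.9301059395559))
c10 lip (np.float64(299.7213444985812), np.float64(180.81426720938182)) rear (np.float64(331.99989629045376), np.float64(171.285997652557)) mid (np.float64(314.9058592554848), np.float64(176.33196730242656)) bar (np.float64(296.1170488795368), np.float64(143.0636723737632))
```

Request:
step_arm --pt "3 0 3 0 0.04 0" --pt "3 0 3 0 0.05 0" --pt "4 0 3 0 0.05 0" --pt "4 0 3 0 0.05 0" --pt "4 0 3 0 0.05 0" --pt "4 0 3 0 0.05 0" --pt "4 0 3 0 0.05 0" --pt "4 0 3 0 0.05 0" --pt "4 0 3 0 0.05 0" --pt "4 0 3 0 0.05 0" --pt "0 0 3 0 0.05 0" --pt "0 0 3 0 0.05 0" --pt "0 0 3 0 0.05 0" --pt "0 0 3 0 0.05 0" --pt "0 0 3 0 0.05 0" --pt "0 0 3 0 0.05 0" --pt "0 0 3 0 0.05 0" --pt "0 0 3 0 0.05 0" --pt "0 0 0 0 0 0" --pt "0 0 0 0 0 0"

```text
clock: 26.08
position: [0.6239, 0.1341, 0.2696]
ee_rot: [2.104, 2.093, 0.147]
force: [0.3, -0.1, -2.7]
width: 0.17
gripper_force: 60.0
```

```bash
python3 - <<'E'
from h import *
np.set_printoptions(precision=4,suppress=True)
s=observe(); print(s['position'],np.round(s['joints'],3),s['force'])
from scipy.spatial.transform import Rotation as R
T=R.from_rotvec(s['ee_rot']).as_matrix(); print(T.round(3))
D=np.array([[0,1,0],[1,0,0],[0,0,-1.]]); print('turn left to level, yaw0',R.from_matrix(D@T.T).as_rotvec())
E
```

```text
[0.6239 0.1341 0.2696] [-0.5    0.324  0.185  1.659  0.06   1.001 -0.362] [ 0.3331 -0.1146 -2.7397]
[[ 0.01   0.982  0.189]
 [ 0.999 -0.    -0.051]
 [-0.05   0.189 -0.981]]
turn left to level, yaw0 [0.0504 0.1901 0.0049]
```

Request:
step_arm --pt "-10 0 0 0.01 0.03 0" --pt "-20 0 0 0.01 0.04 0" --pt "-20 0 0 0.01 0.04 0" --pt "-20 -5 0 0.01 0.04 0" --pt "-15 -10 0 0.01 0.04 0" --pt "-4 -20 0 0 0 0.02" --pt "0 -25 0 0 0 0.02" --pt "0 -25 0 0 0 0.02" --pt "0 -25 0 0 0 0.02" --pt "0 -25 0 0 0 0.03" --pt "0 -25 0 0 0 0.03" --pt "0 -25 0 0 0 0.03" --pt "0 -25 0 0 0 0.03" --pt "0 -25 0 0 0 0.03" --pt "0 -25 0 0 0 0.03" --pt "0 -25 0 0 0 0.03" --pt "0 -25 0 0 0 0" --pt "0 -20 0 0 0 0" --pt "0 -11 0 0 0 0" --pt "0 0 0 0 0 0"

```text
clock: 27.75
position: [0.5332, -0.2092, 0.2696]
ee_rot: [1.887, 2.511, -0.004]
force: [0.5, 0.5, -2.7]
width: 0.165
gripper_force: 60.0
```

```bash
python3 - <<'E'
from h import *
np.set_printoptions(precision=4,suppress=True)
s=observe(); print(s['position'],np.round(s['joints'],3),s['force'])
from scipy.spatial.transform import Rotation as R
T=R.from_rotvec(s['ee_rot']).as_matrix()
D=R.from_rotvec([0,0,.29]).as_matrix()@np.array([[0,1,0],[1,0,0],[0,0,-1.]]); print('turn left',R.from_matrix(D@T.T).as_rotvec())
print('shift left mm',(np.array([.535,-.207,.093])-s['position'])*1e3)
E
```

```text
[ 0.5332 -0.2092  0.2696] [ 0.073  0.317  0.276  1.658 -0.089  1.179  0.652] [ 0.4573  0.5208 -2.6656]
turn left [ 0.0027 -0.0007  0.008 ]
shift left mm [   1.7615    2.1955 -176.5897]
```

Request:
step_arm --pt "0 0 -10 0 0 0" --pt "0 0 -20 0 0 0" --pt "0 0 -25 0 0 0" --pt "0 0 -25 0 0 0" --pt "0 0 -25 0 0 0" --pt "0 0 -20 0 0 0" --pt "0 0 -15 0 0 0" --pt "0 0 -10 0 0 0" --pt "0 0 -8 0 0 0" --pt "0 0 -6 0 0 0" --pt "0 0 -5 0 0 0" --pt "0 0 -3 0 0 0" --pt "0 0 0 0 0 0" --pt "0 0 0 0 0 0"

```text
clock: 28.92
position: [0.5345, -0.2066, 0.0982]
ee_rot: [1.882, 2.515, -0.001]
force: [-0.3, 0.1, -1.6]
width: 0.174
gripper_force: 60.0
```

Request:
step_arm --pt "0 0 -1 0 0 0" --pt "0 0 -1 0 0 0" --pt "0 0 -1 0 0 0" --pt "0 0 0 0 0 0"

```text
clock: 29.25
position: [0.5343, -0.2065, 0.0948]
ee_rot: [-1.882, -2.515, 0.001]
force: [-0.0, 0.7, -2.7]
width: 0.167
gripper_force: 60.0
```

Request:
step_arm --pt "0 0 -1 0 0 0" --pt "0 0 -1 0 0 0" --pt "0 0 0 0 0 0" --pt "0 0 0 0 0 0"

```text
clock: 29.58
position: [0.5343, -0.2065, 0.0929]
ee_rot: [-1.882, -2.515, 0.002]
force: [-1.3, -0.3, -2.2]
width: 0.17
gripper_force: 60.0
```

Request:
step_arm --pt "0 0 0 0 0 0" --pt "0 0 0 0 0 0" --pt "0 0 0 0 0 0" --pt "0 0 0 0 0 0" --pt "0 0 0 0 0 0" --pt "0 0 0 0 0 0" --pt "0 0 0 0 0 0" --pt "0 0 0 0 0 0" --pt "0 0 0 0 0 0" --pt "0 0 0 0 0 0" --pt "0 0 0 0 0 0" --pt "0 0 0 0 0 0" --gripper 0.8

```text
clock: 30.58
position: [0.5342, -0.2065, 0.0928]
ee_rot: [-1.882, -2.515, 0.002]
force: [-1.4, 0.1, -0.7]
width: 0.799
gripper_force: 0.0
```

Request:
step_arm --pt "0 0 10 0 0 0" --pt "0 0 20 0 0 0" --pt "0 0 30 0 0 0" --pt "0 0 35 0 0 0" --pt "0 0 35 0 0 0" --pt "0 0 35 0 0 0" --pt "0 10 35 0 0 0" --pt "0 20 30 0 0 0" --pt "3 30 10 0 0 -0.02" --pt "10 30 0 0 0 -0.05" --pt "20 35 0 0 0 -0.05" --pt "20 35 0 0 0 -0.05" --pt "20 35 0 0 0 -0.05" --pt "20 10 0 0 0 -0.05" --pt "0 0 0 0 0 0" --gripper 1

```text
clock: 31.83
position: [0.6295, 0.0042, 0.3324]
ee_rot: [-2.198, -2.242, -0.001]
force: [-1.6, -1.1, -0.9]
width: 1.0
gripper_force: 0.0
```

```bash
python3 - <<'E'
from h import *
np.set_printoptions(precision=4,suppress=True)
s=observe(); print(s['position'],s['ee_rot'],np.round(s['joints'],3),s['force'])
for n,f in(('wrist','w12'),('scene','c12'),('side','s12')):
    im,c=snap(n,f); h=cv2.cvtColor(im,cv2.COLOR_RGB2HSV)
    m=cv2.inRange(h,(8,60,110),(28,255,255)); k,L,st,ce=cv2.connectedComponentsWithStats(m)
    for i in range(1,k):
        p=onz(c,*ce[i],.02)
        if st[i,4]>15 and .35<p[0]<.75 and -.35<p[1]<.35:
            r=cv2.minAreaRect(np.argwhere(L==i)[:,::-1].astype(np.float32)); print(f,ce[i],st[i,2:],p[:2],'box on z=.026:',[onz(c,*q,.026)[:2].round(3).tolist() for q in cv2.boxPoints(r)] if n=='wrist' else '')
E
```

```text
[0.6295 0.0042 0.3324] [-2.1983 -2.2422 -0.0005] [-0.251  0.383  0.24   1.406 -0.092  1.364  0.01 ] [-1.5823 -1.0524 -0.9213]
w12 [188.3846  37.9522] [  33   71 1547] [0.5325 0.1508] box on z=.026: [[0.512, 0.189], [0.551, 0.191], [0.551, 0.108], [0.51, 0.106]]
w12 [233.1889  24.7659] [ 49  33 863] [0.5908 0.1674] box on z=.026: [[0.559, 0.148], [0.56, 0.185], [0.62, 0.186], [0.62, 0.149]]
w12 [259.8374 166.4033] [ 44  31 615] [ 0.6286 -0.0176] box on z=.026: [[0.596, -0.001], [0.655, 0.008], [0.662, -0.031], [0.6, -0.04]]
c12 [288.6667 135.4583] [11  8 24] [0.4095 0.2939] box on z=.026: 
c12 [286.5773 179.3753] [ 35  27 485] [0.5437 0.1611] box on z=.026: 
c12 [261.3023 228.701 ] [ 24  23 311] [ 0.6314 -0.0207] box on z=.026: 
s12 [253.1267 176.6133] [ 26  18 150] [0.5858 0.1661] box on z=.026: 
s12 [285.2244 215.0192] [ 22  16 156] [ 0.6223 -0.0301] box on z=.026:
```

Request:
step_arm --pt "0 -2 0 0 0 0.113" --pt "0 -2 -10 0 0 0.113" --pt "0 -2 -10 0 0 0.113" --pt "0 -2 -10 0 0 0.113" --pt "0 -2 -10 0 0 0.113" --pt "0 -2 -10 0 0 0.113" --pt "0 -2 -10 0 0 0.113" --pt "0 -2 -10 0 0 0.113" --pt "0 -2 -10 0 0 0.113" --pt "0 -2 -10 0 0 0.113" --pt "0 -2 -10 0 0 0.113" --pt "0 -2 -10 0 0 0.113" --pt "0 -2 -10 0 0 0.113" --pt "0 -3 -10 0 0 0.113" --pt "0 -3 -10 0 0 0.113" --pt "0 0 0 0 0 0" --pt "0 0 0 0 0 0"

```text
clock: 33.4
position: [0.6265, -0.0352, 0.1932]
ee_rot: [0.211, -3.134, 0.002]
force: [-0.1, -0.8, 0.7]
width: 1.0
gripper_force: 0.0
```

```bash
python3 - <<'E'
from h import *
np.set_printoptions(precision=4,suppress=True)
s=observe(); print(s['position'],s['ee_rot'],np.round(s['joints'],3))
from scipy.spatial.transform import Rotation as R
print(R.from_rotvec(s['ee_rot']).as_matrix().round(3)[:2])
im,c=snap('wrist','w13'); h=cv2.cvtColor(im,cv2.COLOR_RGB2HSV)
m=cv2.inRange(h,(8,60,110),(28,255,255)); k,L,st,ce=cv2.connectedComponentsWithStats(m)
for i in range(1,k):
        p=onz(c,*ce[i],.026)
        if st[i,4]>100 and .4<p[0]<.75 and -.1<p[1]<.35:
            r=cv2.minAreaRect(np.argwhere(L==i)[:,::-1].astype(np.float32)); print(ce[i],st[i],p[:2],[onz(c,*q,.026)[:2].round(3).tolist() for q in cv2.boxPoints(r)])
E
```

```text
[ 0.6265 -0.0352  0.1932] [ 0.211  -3.1343  0.0023] [ 0.052  0.472 -0.119  1.601  0.063  1.073  1.62 ]
[[-0.991 -0.134 -0.   ]
 [-0.134  0.991 -0.001]]
[470.8443 109.2366] [ 426   90   86   42 2595] [0.5338 0.155 ] [[0.548, 0.115], [0.519, 0.111], [0.519, 0.194], [0.549, 0.2]]
[461.9511 165.863 ] [ 432  135   62   64 2802] [0.5881 0.1639] [[0.618, 0.14], [0.554, 0.139], [0.56, 0.187], [0.625, 0.191]]
[276.3711 177.3871] [ 260  148   35   61 2002] [ 0.6248 -0.0185] [[0.66, -0.03], [0.597, -0.039], [0.593, -0.006], [0.655, 0.005]]
[445.0217 299.1957] [433 270  18  55 230] [0.7407 0.1937] [[0.706, 0.169], [0.702, 0.184], [0.771, 0.211], [0.775, 0.196]]
```

Request:
step_arm --pt "0 2 -20 0 0 0" --pt "0 3 -30 0 0 0" --pt "0 0 -30 0 0 0" --pt "0 0 -30 0 0 0" --pt "0 0 -25 0 0 0" --pt "0 0 -20 0 0 0" --pt "0 0 -12 0 0 0" --pt "0 0 -8 0 0 0" --pt "0 0 -5 0 0 0" --pt "0 0 -3 0 0 0" --pt "0 0 0 0 0 0"

```text
clock: 34.37
position: [0.6278, -0.0285, 0.0104]
ee_rot: [-0.219, 3.133, -0.002]
force: [-1.0, -0.9, 0.1]
width: 1.0
gripper_force: 0.0
```

Request:
step_arm --pt "0 0 0 0 0 0" --pt "0 0 0 0 0 0" --pt "0 0 0 0 0 0" --pt "0 0 0 0 0 0" --pt "0 0 0 0 0 0" --pt "0 0 0 0 0 0" --pt "0 0 0 0 0 0" --pt "0 0 0 0 0 0" --pt "0 0 0 0 0 0" --pt "0 0 0 0 0 0" --pt "0 0 0 0 0 0" --pt "0 0 0 0 0 0" --pt "0 0 0 0 0 0" --gripper 0 --force 25

```text
clock: 35.45
position: [0.6273, -0.0285, 0.0098]
ee_rot: [-0.22, 3.133, -0.001]
force: [-0.5, -0.4, 0.2]
width: 0.368
gripper_force: 25.0
```

Request:
step_arm --pt "0 0 10 0 0 0" --pt "0 0 25 0 0 0" --pt "0 0 30 0 0 0" --pt "0 0 35 0 0 0" --pt "0 0 35 0 0 0" --pt "0 0 20 0 0 0" --pt "-5 15 0 0 0 -0.02" --pt "-5 25 0 0 0 -0.02" --pt "-5 30 0 0 0 -0.02" --pt "-6 30 0 0 0 -0.02" --pt "-6 30 0 0 0 -0.02" --pt "-6 20 0 0 0 -0.02" --pt "-6 10 0 0 0 -0.02" --pt "0 0 0 0 0 0" --pt "0 0 -30 0 0 0" --pt "0 0 -30 0 0 0" --pt "0 0 -20 0 0 0" --pt "0 0 -13 0 0 0" --pt "0 0 0 0 0 0" --pt "0 0 0 0 0 0"

```text
clock: 37.12
position: [0.5884, 0.1301, 0.0719]
ee_rot: [-0.001, -3.141, 0.003]
force: [0.1, 0.2, 0.3]
width: 0.368
gripper_force: 25.0
```

Request:
step_arm --pt "0 0 0 0 0 0" --pt "0 0 0 0 0 0" --pt "0 0 0 0 0 0" --pt "0 0 0 0 0 0" --gripper 0.46

```text
clock: 37.45
position: [0.5889, 0.1316, 0.0728]
ee_rot: [0.0, 3.14, -0.001]
force: [-0.1, -0.7, -0.2]
width: 0.46
gripper_force: 0.0
```

Request:
step_arm --pt "0 0 15 0 0 0" --pt "0 0 30 0 0 0" --pt "0 0 35 0 0 0" --pt "0 0 35 0 0 0" --pt "0 0 35 0 0 0" --pt "0 0 35 0 0 0" --pt "0 0 35 0 0 0" --pt "-30 -10 10 0 0 -0.1" --pt "-30 -10 0 0 0 -0.1" --pt "-30 -10 0 0 0 -0.1" --pt "-30 -10 0 0 0 -0.1" --pt "-20 0 0 0 0 0" --pt "0 0 0 0 0 0" --pt "0 0 0 0 0 0"

```text
clock: 38.62
position: [0.4479, 0.0916, 0.3028]
ee_rot: [0.622, 3.077, -0.0]
force: [0.2, -0.5, 0.2]
width: 0.461
gripper_force: 0.0
```

```bash
python3 - <<'E'
from h import *
s=observe(); print(s['position'],np.round(s['joints'],3),s['force'])
w,_=snap('wrist','w14');b,_=snap('scene','c14');a,_=snap('side','s14')
o=np.zeros((600,800,3),np.uint8)
o[:300,:400]=cv2.resize(a,(400,300)); o[:300,400:]=cv2.resize(b,(400,300))
o[300:,:400]=cv2.resize(w,(400,300)); o[300:,400:600]=cv2.resize(b[140:220,255:335],(200,300)[:1]*2 if 0 else (200,200))[:200].repeat(1,0) if 0 else cv2.resize(b[130:220,260:320],(200,300)); o[300:,600:]=cv2.resize(a[205:325,225:335],(200,300))
cv2.imwrite('pics/m14.png',o[:,:,::-1])
E
```

```text
[0.44785619 0.09158029 0.30279379] [-0.249  0.102 -0.078  1.836  0.01   1.202  0.842] [ 0.20304768 -0.45023572  0.15272753]
```

View pics/m14.png

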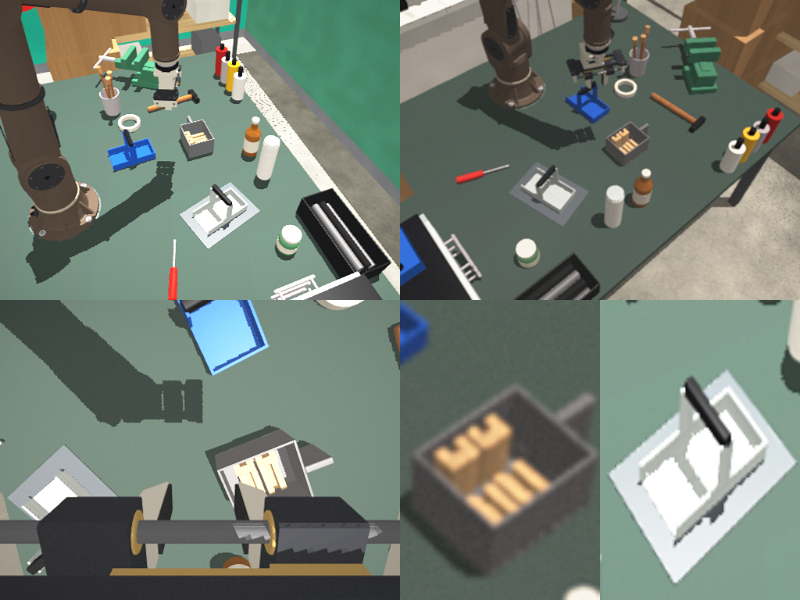

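The last composite shows four blocks in the bin and the tray empty and flat on its mat. The bench has no loose blocks left, and the bystanders are where they were. The gripper is clear of everything.

```bash
python3 -c "
from cell import job
print(job.sign_off())"
```

```text
the job is handed in; nothing more can be done
None
```

I turned the bin mouth-up, tipped the tray's three blocks into it, put the one loose block in too, set the empty tray back on its mat, and handed in the job at about 39 s on the robot's clock; no verdict was returned.

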